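# Hang a cutting die in the die cabinet and shut its lid

## Task

Put the round-shouldered cutting die (the standing one with the peaked, sloping-shouldered top, not the square one) away in the die cabinet: lower it through the open top and hang it upright by its top on the free hook beside the small die that hangs there, without the die or the gripper touching the cabinet's frame and without disturbing the small die. Then swing the lid over and press it fully shut past its catch. Leave the other things on the bench where they are.

Things in the scene. Friction and masses are not known exactly. Their poses are not given: they have to be found in the camera images.
- die: The die to put away: closed outline of bent steel strip (4 mm thick, 32 mm deep), 60 mm wide, 100 mm tall, about 0.3 kg. Straight sides up to 78 mm, then sloping shoulders to a shallow peak; thin cross bar 26 mm up. Stands on its flat bottom. Origin: centre of the underside; z up, y across the 60 mm (grip the sides across y), x through the outline. Either face may point to the front when hung.
- die_top (a point): Point on the die under the peak of its top strip, inside the outline: 95.5 mm above the bottom, on the centre line, midway in its depth. It comes to rest on top of the hook's bar. Axes as the die's.
- cabinet: Low grey steel die cabinet fixed on the bench: 330 mm wide (y), 210 mm deep (x). Its frame is the shell and the flat rim round the top opening (x -87 to +95 mm, y -145 to +145 mm); rim top 132 mm, inner floor 11 mm above the bench. Lid and hooks are not frame. Origin: centre of the underside; front to -x, lid hinge line along y at x = +105 mm, z = 134 mm. Catch roller in the front rim.
- free_hook: Empty hook in the cabinet at cabinet x +35 mm and y +62 or -62 mm (varies): level steel bar, 10 mm diameter, from the back wall to the front, tip turned up. Origin: on the bar's axis where a die hangs, 117 mm above the bench; axes as the cabinet's. Straight from x = -35 to +63 mm; the tip reaches x = -47 mm and 14 mm above the axis. A hung die's top is about 5 mm below the rim's top.
- hung_die: A smaller die of the same kind (50 mm wide, 80 mm tall, 32 mm deep), hanging loose on the other hook, 124 mm in cabinet y from the free one; its top is about 5 mm below the rim's top. Origin: centre of its underside; axes as the die's.
- lid (a joint): Lid angle, rad: 0 shut, pi/2 upright; starts leaning back at 1.65 to 1.9 (stop 1.95). Stiff hinge (0.6 N m): it stays where it is left. A sprung catch at the front middle stops it ajar near 0.09 until it is pressed down past it, with about 10 N near the free edge; then it stays shut.
- lid_edge (a point): Middle of the lid's free edge, on its outer (top) face. The lid is a steel plate 330 mm wide (y), 4 mm thick, 212 mm from hinge line to free edge (lip there folded 8 mm inwards), about 0.5 kg. Shut, its top is 138 mm above the bench, its edge 2 mm beyond the front wall. Site axes: x from free edge to hinge, y along the hinge, z out of the outer face.
- square_die: Another die standing on the bench, a plain rectangle with a flat top: 60 mm wide (y), 92 mm tall, 32 mm deep (x). Origin: centre of its underside. To be left alone.
- ring_die: A round ring-shaped die lying on the bench, 72 mm across, 32 mm tall. Origin: centre of its underside. To be left alone.
- paint_jar: A white jar with a black cap standing on the bench, 60 mm across, 85 mm tall. Origin: centre of its underside. To be left alone.
Things that resemble listed ones, but are neither listed nor needed, are in the scene too. What is shaped like the die but blue or yellow is not meant.

How it is judged:
On the way, in this order (a step that is already met when the one before it is completed fails the run):
1. the round-shouldered die hangs on the free hook, let go (x of die_top in the frame of free_hook between -0.026 and 0.026 m and y of die_top in the frame of free_hook between -0.014 and 0.014 m and z of die_top in the frame of free_hook between 0 and 0.012 m and angle between die's own z axis and vertical below 0.25 rad and contact force between die and free_hook above 1 N and contact force between die and the fingers below 0.05 N and contact force between die and the arm below 0.05 N and linear speed of die below 0.03 m/s), for 0.3 s.
2. the lid is pressed shut past its catch (value of joint lid below 0.04 rad), for 0.2 s.
At the end, for the whole second after the job is handed in: The die hangs on the free hook by its peak, within 26 mm of the hanging point along the bar and 14 mm across, upright within 0.25 rad, carried by the hook, at rest and let go; the lid is shut past its catch (under 0.04 rad) (all of step 1 and value of joint lid below 0.04 rad); the robot touches nothing.
It fails at once if the die touches the cabinet's frame (over 1 N) (contact force between die and cabinet above 1 N).
It fails at once if the robot touches the cabinet's frame (over 1 N) (contact force between any of the fingers, the arm and cabinet above 1 N).
It fails at once if the small hanging die is disturbed (moved over 25 mm) (distance of hung_die from where it was at the start of the episode above 0.025 m).
It fails at once if another thing on the bench is moved over 20 mm (distance of any of square_die, ring_die, paint_jar from where it was at the start of the episode above 0.02 m).
It also fails if it takes over 58 s, if anything falls off the work surface, if the arm or the gripper's body presses on something with over 40 N, if the wrist force passes 120 N, or if a joint passes its speed limit or range.

## Robot

A 6-joint arm with a two-finger parallel gripper is mounted at the origin on the work surface. World frame = base frame: x ahead of the robot, y to its left, z up, the work surface at z = 0. Lengths are in m, angles in rad, forces in N, time in s.
With the tool pointing down it reaches from about 0.35 to 0.95 m from the base axis. Payload 17.4 kg.
Tool frame: the origin (TCP) lies between the finger pads; the fingertips stand 17 mm ahead of it and the grasp point (between the pads) lies 2 mm behind it (r.finger_overhang is the distance from the TCP to the fingertips, in m); z points along the fingers, y is the direction in which the jaws open and shut (so a half turn about z gives the same grasp; the last joint's range is limited). The gripper opens to 93 mm and grips with 3 to 60 N. Pads are 15 mm wide; open, the fingers measure 128 mm over their backs; the gripper's body (75 mm by 188 mm) begins 65 mm behind the grasp point.
Start: joints at [1.146, 0.116, 1.442, -0, 1.584, -0.038], TCP at [0.255, 0.625, 0.236] pointing down, gripper open.
Joint ranges: [-2.83, 2.83], [-0.83, 2.19], [0.07, 2.5], [-1.14, 4.28], [0.01, 3], [-2.97, 2.97]. Speed limits (rad/s): [1.89, 1.89, 2.22, 3.14, 3.14, 3.14].

## Interface

Orientations are given as a rotation vector (axis times angle).
In Python, from plant import r gives the robot as it stands.
- The arm moves only by the tool carry_out, never from a script. Its argument "steps" is a list of rows, each an object with "slide": the shift along the tool's x, y, z in units of 40 mm (1.0 is 40 mm), a list of three; "rot": the turn, a rotation vector about the tool's x, y, z in rad, a list of three; "grip": the finger opening in mm, from 0 to 93. A call has 1 to 20 rows; each row shifts and turns the commanded pose from where the row before left it, along the tool's axes as they then stand; what a row does not reach is not made up. A row lasts 1/8 s, in which the tool goes at most 62.5 mm and 10.7 degrees, less where a joint would pass 70% of its speed; a pose out of reach is approached as far as the arm can. A call is refused whole if a number of a shift passes 1 or a number of a turn 0.188, either way. A call with a gripper value outside its range is refused whole. The fingers move at their own pace and stop on an object; the grip force is fixed at half the most. Time passes only in rows, so rows that do not move let the fingers close. It gives the time, the measured TCP pose, the force and the opening at its end, in the units of the state.
- r.state(): the state, without advancing time (a new reading comes with each control period).
- r.capture(name): name is "side" or "top"; returns the picture (420x560x3 uint8, red, green, blue); there is no depth.
- r.calibration(name): a dict with "fx", "fy", "cx", "cy" (pixels), "distortion" ([k1, k2, p1, p2, k3] as OpenCV has them; the pictures are not rectified), "extrinsics" (4x4, takes a point from camera to world coordinates). Camera axes: x right, y down, z forward; pixel columns grow to the right and rows downward; lengths in m; the calibration is good to about 2 mm. A picture is of the moment at which its call begins. calibration takes no time and is no camera call.
- r.job_done(): hands the job in, once; it reports no verdict.
The state is a dict: "t": time; "qpos": joint angles; "dq": joint speeds; "effort": joint torques, N m; "eef_pos": TCP position; "tool_rot": TCP orientation; "ft_force": force on the tool from outside, world axes, zero at the start; "moment": the same for the moment, N m; "grip_width": finger opening in m.
Only numpy, scipy, OpenCV 4.12 (cv2) and the standard library are available. Lean on these libraries where they do the work, as an engineer would, in place of code of your own. Each camera call takes 0.05 s, during which the arm holds its last target.

## Working session

There is one attempt and no reset: what is moved stays moved. The work goes in short steps, Python scripts to look and compute and a tool call to move; the robot and the scene stay as the last step left them, time stands still between calls to the robot, and variables do not carry over. Pictures are saved under pics/ and viewed, and the job is handed in when it is done.

Besides the shell and the picture viewer there is one more tool, called after "Request:" as name([rows], argument=value, ...), one row to a line, values as JSON. carry_out: Moves the arm, as the interface text tells. Its arguments: {"type":"object","properties":{"steps":{"type":"array"}},"required":["steps"]}

```bash
mkdir -p pics; ls; python3 - <<'E'
from plant import r
import cv2,numpy as np
for n in("side","top"):
    cv2.imwrite(f"pics/{n}0.png",r.capture(n)[:,:,::-1]); c=r.calibration(n); print(n,c)
print(r.state(), r.finger_overhang)
E
```

```text
pics
side {'fx': 401.3145959377061, 'fy': 401.3145959377061, 'cx': 280.5568805759335, 'cy': 214.55755317677153, 'distortion': array([0.01094755, 0.        , 0.        , 0.        , 0.        ]), 'extrinsics': array([[ 0.99643313, -0.0518578 ,  0.06657165,  0.46637431],
       [-0.084291  , -0.64909173,  0.75602577, -0.82370953],
       [ 0.00400527, -0.75894051, -0.65114765,  0.7722622 ],
       [ 0.        ,  0.        ,  0.        ,  1.        ]])}
top {'fx': 436.2164682982283, 'fy': 436.2164682982283, 'cx': 277.70145612861256, 'cy': 212.0082893193947, 'distortion': array([-0.06248936,  0.        ,  0.        ,  0.        ,  0.        ]), 'extrinsics': array([[ 0.01087743, -0.9825226 ,  0.18582526,  0.37128481],
       [-0.99974164, -0.01439499, -0.01759067, -0.05892212],
       [ 0.01995818, -0.18558591, -0.98242534,  0.9516865 ],
       [ 0.        ,  0.        ,  0.        ,  1.        ]])}
{'t': 0.1, 'qpos': array([ 1.14619967e+00,  1.16453032e-01,  1.44220412e+00, -1.76119985e-05,
        1.58398751e+00, -3.78052540e-02]), 'dq': array([-0.00071909, -0.00222197, -0.00075312,  0.00049142,  0.00018053,
       -0.00025622]), 'effort': array([ 1.53085814e-03, -7.22903109e+01, -6.23856282e+01,  7.81949144e-02,
        2.28002312e-02, -9.00022815e-05]), 'eef_pos': array([0.25457151, 0.62497813, 0.23496536]), 'tool_rot': array([-6.03747437e-01, -3.08280456e+00,  1.61474775e-03]), 'ft_force': array([ 0.47272392,  0.95802135, -0.36539957]), 'moment': array([-0.01778134,  0.00682949,  0.00735644]), 'grip_width': 0.09308592517679289} 0.017
```

View pics/side0.png

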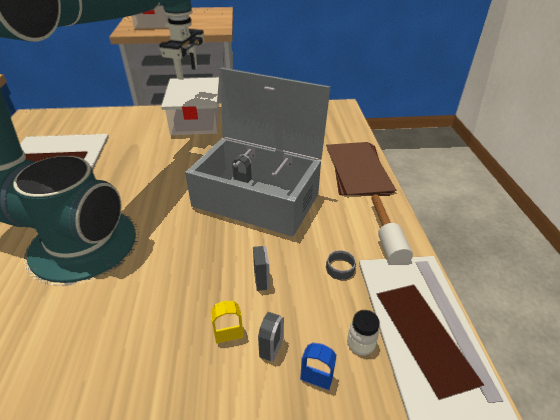

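View pics/top0.png

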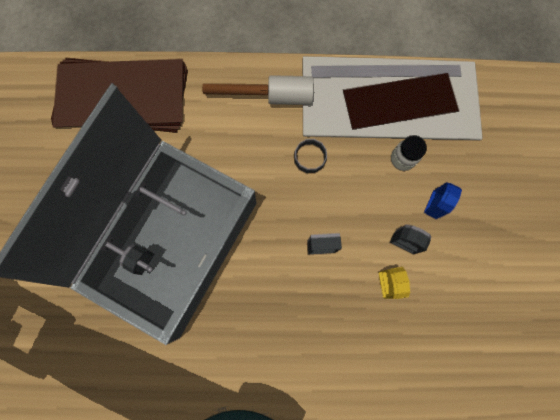

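The side view shows the cabinet around (255,180), with the lid open behind it. There are two grey dies, at side (261,268) and (271,337), which are top (325,243) and (411,239). I'll zoom in to tell them apart.

```bash
python3 - <<'E'
import cv2,numpy as np
s=cv2.imread('pics/side0.png');t=cv2.imread('pics/top0.png')
a=cv2.resize(s[235:375,200:340],(560,560),interpolation=cv2.INTER_CUBIC)
cv2.imwrite('pics/z1.png',a)
cv2.imwrite('pics/z2.png',cv2.resize(t[190:290,290:450],(800,500),interpolation=cv2.INTER_CUBIC))
cv2.imwrite('pics/z3.png',cv2.resize(t[130:350,60:270],(572,600),interpolation=cv2.INTER_CUBIC))
cv2.imwrite('pics/z4.png',cv2.resize(s[60:240,180:340],(533,600),interpolation=cv2.INTER_CUBIC))
E
```

```text
(no output)
```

View pics/z1.png

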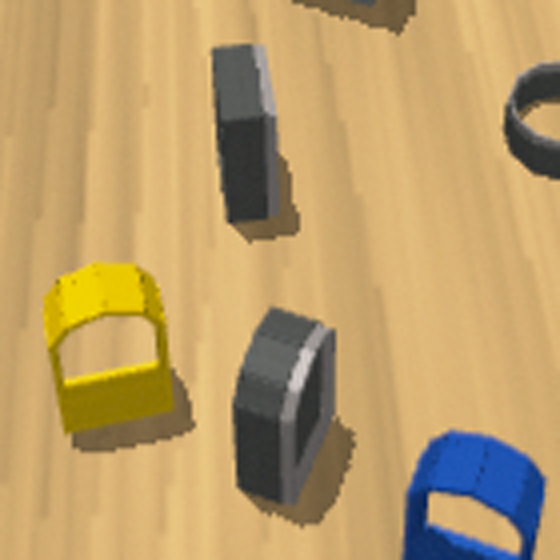

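View pics/z2.png

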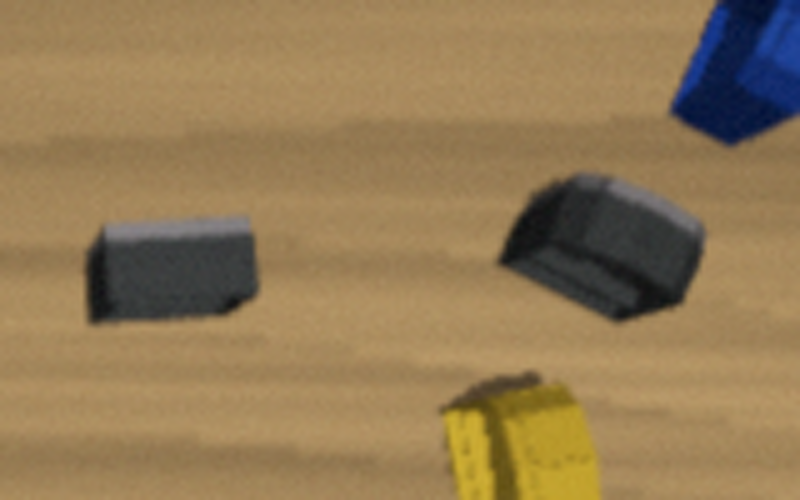

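View pics/z3.png

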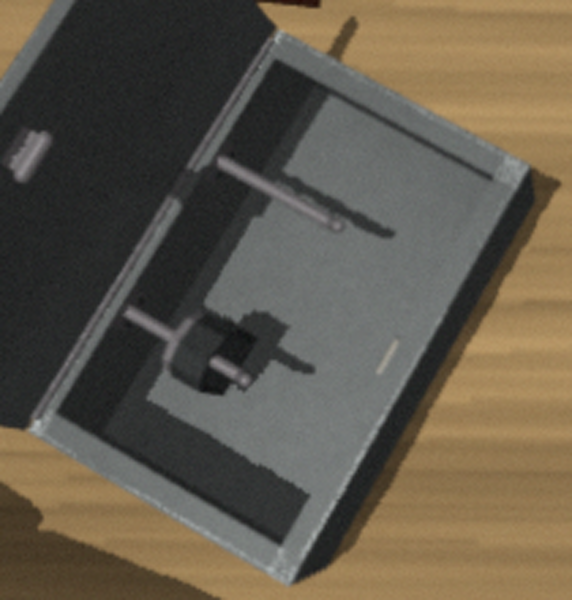

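View pics/z4.png

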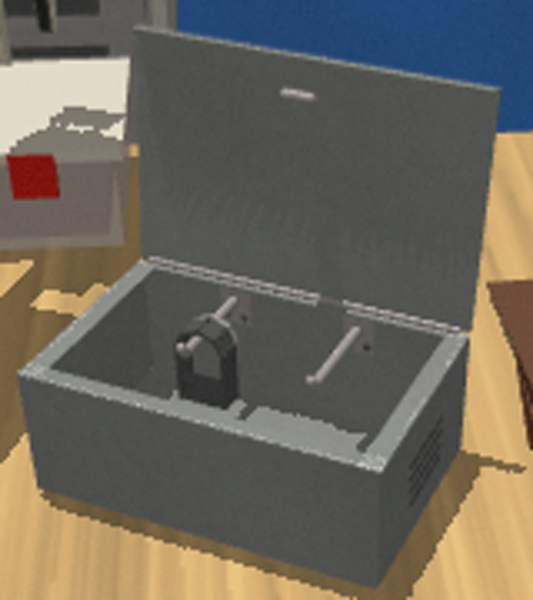

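The peaked die is the lower grey one, at side (271,337) and top (411,239). The free hook is on the far (+x) side, which is cabinet y = -62. Next I'll fit the poses from clicked corners and check them with overlays.

```bash
cat > h.py <<'E'
import cv2,numpy as np
from plant import r
from scipy.optimize import least_squares
C={n:r.calibration(n) for n in("side","top")}
def proj(n,P):
    c=C[n];T=np.linalg.inv(c['extrinsics']);K=np.array([[c['fx'],0,c['cx']],[0,c['fy'],c['cy']],[0,0,1.]])
    return cv2.projectPoints(np.asarray(P,float).reshape(-1,3),cv2.Rodrigues(T[:3,:3])[0],T[:3,3],K,c['distortion'])[0].reshape(-1,2)
def pose(p,P,z0=0):
    x,y,a=p;P=np.asarray(P,float).reshape(-1,3);c,s=np.cos(a),np.sin(a)
    return np.c_[x+c*P[:,0]-s*P[:,1],y+s*P[:,0]+c*P[:,1],P[:,2]+z0]
def onplane(n,uv,z):
    c=C[n];K=np.array([[c['fx'],0,c['cx']],[0,c['fy'],c['cy']],[0,0,1.]])
    d=cv2.undistortPoints(np.array([[uv]],float),K,c['distortion'])[0,0];E=c['extrinsics']
    v=E[:3,:3]@[d[0],d[1],1];o=E[:3,3];return o+v*(z-o[2])/v[2]
def fit(obs,p0):
    f=lambda p:np.concatenate([(proj(n,pose(p,P))-np.array(uv)).ravel() for n,P,uv in obs])
    return least_squares(f,p0,loss='soft_l1')
E
cat > f.py <<'E'
from h import *
co=[[.105,-.165,.132],[-.105,-.165,.132],[-.105,.165,.132],[.105,.165,.132]]
T=[(162,142.1),(254.6,190.6),(166.5,343.6),(72.8,287.9)]
S=[(320.4,159.6),(295.5,200.4),(186,172),(225,137.4)]
for o in([("top",co,T)],[("side",co,S)],[("top",co,T),("side",co,S)]):
    f=fit(o,[.4,.2,1.]);print(f.x,np.round(f.fun,1))
# die: side wall nearest side cam is -y-ish
E
python3 f.py
python3 - <<'E'
from h import *
for uv in[(259.5,357),(270.8,360.8)]:print(onplane('side',uv,0))
for uv in[(258.8,336.3),(271.5,339.5)]:print(onplane('side',uv,.078))
print(onplane('side',(267.5,312.5),.1),onplane('top',(411,233),.1))
E
```

```text
[0.47242649 0.14070499 1.08233243] [ 0.3 -1.9  0.5 -0.6  0.2  1.4 -2.2  0.4]
[0.47855093 0.14013174 1.08054078] [ 1.8  0.   0.1  0.5 -0.2 -0.6 -2.  -0.7]
[0.47425469 0.14057019 1.08531737] [ 0.1 -2.8  0.4 -1.8  0.6  0.4 -1.9 -0.3  0.2 -0.1 -1.3  0.4 -1.7 -0.4
 -3.6 -0.6]
[ 0.46300273 -0.37867561  0.        ]
[ 0.48595246 -0.38913307  0.        ]
[ 0.46392588 -0.37952495  0.078     ]
[ 0.48826794 -0.3886113   0.078     ]
[ 0.48367658 -0.34107456  0.1       ] [ 0.49368628 -0.34041723  0.1       ]
```

```bash
cat > ov.py <<'E'
from h import *
import sys
def die(w,h,sh,pts):
    o=[(-w,0),(-w,sh)]+[(-a,b) for a,b in pts]+[(0,h)]+[(a,b) for a,b in pts[::-1]]+[(w,sh),(w,0)]
    E=[]
    for x in(-.016,.016):
        for a,b in zip(o,o[1:]+o[:1]):E.append(((x,*a),(x,*b)))
    for a in o:E.append(((-.016,*a),(.016,*a)))
    return E
D=die(.03,.1,.078,[(.018,.093)]) 
def draw(img,n,p,E,col,k,off,z0=0):
    for a,b in E:
        q=(proj(n,pose(p,[a,b],z0))-off+.5)*k-.5
        cv2.line(img,tuple(np.round(q[0]*16).astype(int).tolist()),tuple(np.round(q[1]*16).astype(int).tolist()),col,1,cv2.LINE_AA,4)
def rect(x0,x1,y0,y1,z):
    c=[(x0,y0,z),(x1,y0,z),(x1,y1,z),(x0,y1,z)];return list(zip(c,c[1:]+c[:1]))
CAB=rect(-.105,.105,-.165,.165,.132)+rect(-.087,.095,-.145,.145,.132)+[((-.035,y,.117),(.063,y,.117)) for y in(-.062,.062)]+[((-.035+.035*0-.012,y,.117),(-.047,y,.131)) for y in(-.062,.062)]
def crop(src,x0,x1,y0,y1,k):
    s=cv2.imread(src)[y0:y1,x0:x1];return cv2.resize(s,None,fx=k,fy=k,interpolation=cv2.INTER_CUBIC)
E
python3 - <<'E'
from ov import *
p=(.487,-.357,np.deg2rad(-24));pc=(.4745,.1405,1.084)
a=crop('pics/side0.png',230,310,290,370,5);draw(a,'side',p,D,(0,0,255),5,(230,290))
b=crop('pics/top0.png',375,455,200,280,5);draw(b,'top',p,D,(0,0,255),5,(375,200))
cv2.imwrite('pics/o1.png',np.hstack([a,b]))
a=crop('pics/side0.png',180,340,120,240,2.5);draw(a,'side',pc,CAB,(0,0,255),2.5,(180,120))
b=crop('pics/top0.png',60,260,130,350,2.5);draw(b,'top',pc,CAB,(0,0,255),2.5,(60,130))
cv2.imwrite('pics/o2.png',b);cv2.imwrite('pics/o3.png',a)
E
```

```text
(no output)
```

View pics/o1.png

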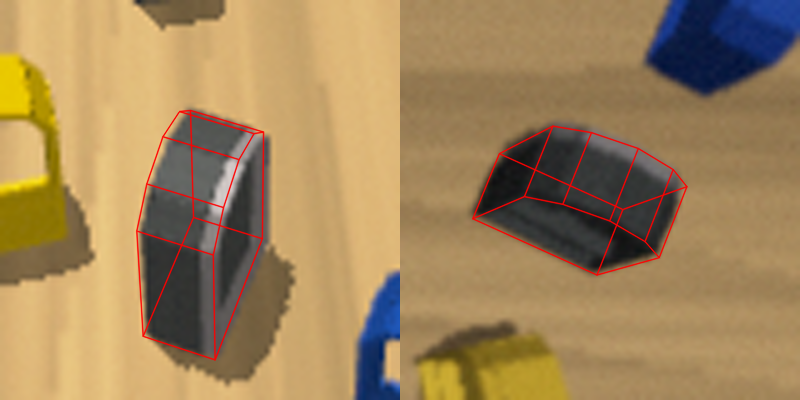

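View pics/o2.png

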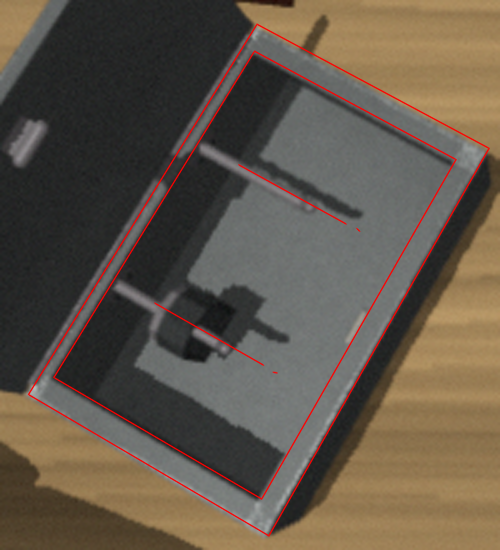

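View pics/o3.png

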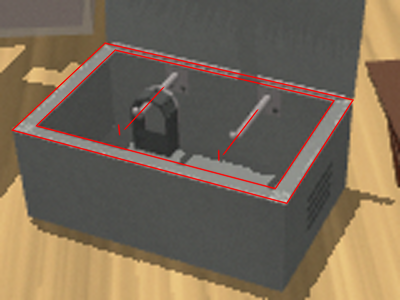

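```bash
cat >> ov.py <<'E'
def hook(y):return [((.098,y,.117),(0,y,.117)),((0,y,.117),(-.009,y,.131))]
E
python3 - <<'E'
from ov import *
CAB=CAB[:8]+hook(-.062)+hook(.062)
co=[[.105,-.165,.132],[-.105,-.165,.132],[-.105,.165,.132],[.105,.165,.132],[-.007,-.062,.131],[.095,-.062,.117]]
T=[(162,142.1),(254.6,190.6),(166.5,343.6),(72.8,287.9),(184,212.6),(140.8,188.7)]
S=[(320.4,159.6),(295.5,200.4),(186,172),(225,137.4),(273.6,174),(286.5,159)]
for o in([("top",co,T)],[("side",co,S)],[("top",co,T),("side",co,S)]):
    f=fit(o,[.4,.2,1.]);print(f.x,np.round(f.fun,1))
pc=f.x
p=(.489,-.357,np.deg2rad(-26))
a=crop('pics/side0.png',230,310,290,370,5);draw(a,'side',p,D,(0,0,255),5,(230,290))
b=crop('pics/top0.png',375,455,200,280,5);draw(b,'top',p,D,(0,0,255),5,(375,200))
cv2.imwrite('pics/o4.png',np.hstack([a,b]))
a=crop('pics/side0.png',180,340,120,240,2.5);draw(a,'side',pc,CAB,(0,0,255),2.5,(180,120))
b=crop('pics/top0.png',60,260,130,350,2.5);draw(b,'top',pc,CAB,(0,0,255),2.5,(60,130))
o=np.zeros((550,900,3),np.uint8);o[:,:500]=b;o[:300,500:]=a;
cv2.imwrite('pics/o5.png',o[:,:800+100][:,:900] if 0 else cv2.resize(o,(800,489)))
E
```

```text
[0.47216907 0.14083393 1.08218515] [ 0.2 -1.8  0.4 -0.4  0.1  1.6 -2.3  0.5  0.  -0.5  0.2  0.2]
[0.47695213 0.13817076 1.08416621] [ 1.3  0.3 -0.2  0.9 -0.8 -0.  -2.7 -0.3  0.2 -1.7  1.1 -0.7]
[0.47367524 0.14044988 1.08473681] [ 0.2 -2.5  0.5 -1.4  0.6  0.7 -1.9 -0.1  0.2 -1.3  0.3 -0.5  0.  -0.1
 -1.5  0.4 -2.  -0.4 -3.8 -0.6 -1.  -2.1 -0.1 -1. ]
```

View pics/o4.png

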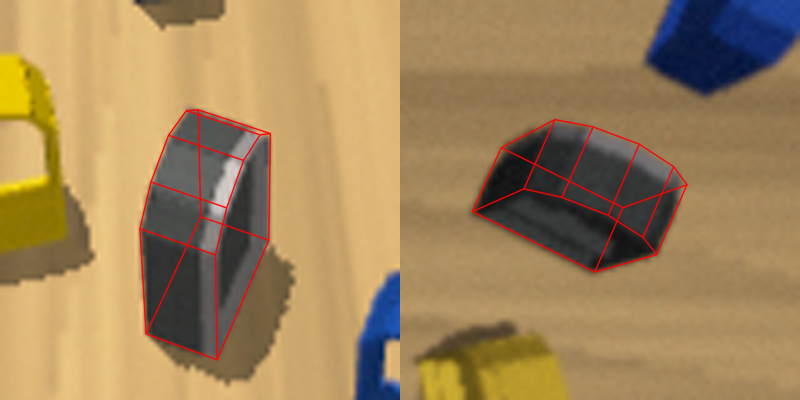

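View pics/o5.png

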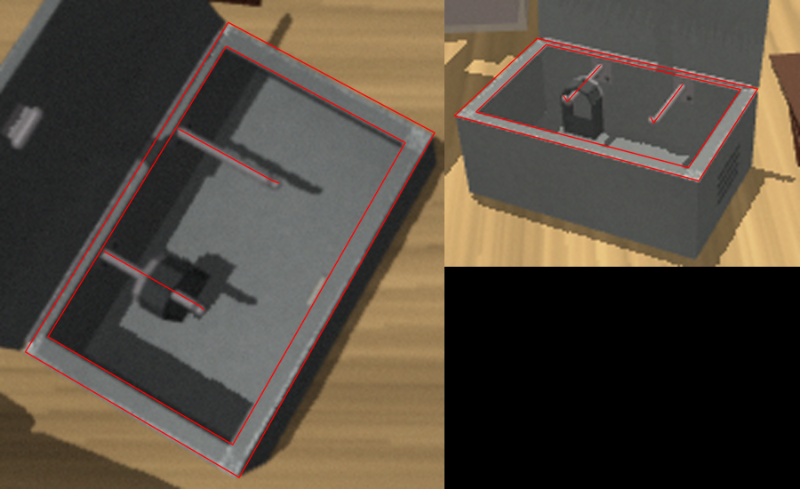

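```bash
cat > plan.py <<'E'
from h import *
from scipy.spatial.transform import Rotation as R
def now():
    s=r.state();Rm=R.from_rotvec(s['tool_rot']);M=Rm.as_matrix()
    print('t',s['t'],'tcp',np.round(s['eef_pos'],4),'yaw_y',round(np.degrees(np.arctan2(M[1,1],M[0,1])),1),'zaxis',np.round(M[:,2],3),'q',np.round(s['qpos'],3),'F',np.round(s['ft_force'],1),'w',round(s['grip_width'],4))
    return np.array(s['eef_pos']),Rm
def down(yaw): # jaw (tool y) direction yaw deg
    a=np.radians(yaw);y=np.array([np.cos(a),np.sin(a),0]);z=np.array([0,0,-1.]);return R.from_matrix(np.c_[np.cross(y,z),y,z])
def leg(p,Rm,tp,yaw=None,n=None):
    """rows: total shift in world split in n rows, rotation about tool z (and levelling)"""
    T=down(yaw) if yaw is not None else Rm
    rv=(Rm.inv()*T).as_rotvec();d=np.array(tp)-p
    n=n or int(max(np.ceil(np.linalg.norm(d)/.036),np.ceil(np.linalg.norm(rv)/.17),1))
    rows=[];k=R.from_rotvec(np.round(rv/n,3))
    for i in range(n):
        v=Rm.inv().apply(np.array(tp)-p)/(n-i)
        s=np.round(v/.04,2);p=p+Rm.apply(s*.04);rows.append((s.tolist(),np.round(rv/n,3).tolist()));Rm=Rm*k
    for a in rows:print(a)
    return p,Rm
PC=(.474,.140,1.083)
def cab(x,y,z):return pose(PC,[x,y,z])[0]
E
python3 - <<'E'
from plan import *
p,Rm=now()
p,Rm=leg(p,Rm,p+[0,0,.22])
print();p,Rm=leg(p,Rm,(.489,-.358,.3),64)
E
```

```text
t 0.1 tcp [0.2546 0.625  0.235 ] yaw_y 67.8 zaxis [-0.    -0.001 -1.   ] q [ 1.146  0.116  1.442 -0.     1.584 -0.038] F [ 0.5  1.  -0.4] w 0.0931
([0.0, -0.0, -0.79], [0.0, 0.0, 0.0])
([0.0, -0.0, -0.78], [0.0, 0.0, 0.0])
([0.0, -0.0, -0.79], [0.0, 0.0, 0.0])
([0.0, -0.0, -0.78], [0.0, 0.0, 0.0])
([0.0, -0.0, -0.79], [0.0, 0.0, 0.0])
([0.0, -0.0, -0.78], [0.0, 0.0, 0.0])
([0.0, -0.01, -0.79], [0.0, 0.0, 0.0])

([-0.51, -0.71, 0.13], [-0.0, 0.0, 0.002])
([-0.51, -0.71, 0.13], [-0.0, 0.0, 0.002])
([-0.51, -0.71, 0.13], [-0.0, 0.0, 0.002])
([-0.51, -0.7, 0.13], [-0.0, 0.0, 0.002])
([-0.51, -0.7, 0.14], [-0.0, 0.0, 0.002])
([-0.51, -0.7, 0.13], [-0.0, 0.0, 0.002])
([-0.52, -0.7, 0.14], [-0.0, 0.0, 0.002])
([-0.52, -0.7, 0.13], [-0.0, 0.0, 0.002])
([-0.52, -0.7, 0.14], [-0.0, 0.0, 0.002])
([-0.52, -0.7, 0.13], [-0.0, 0.0, 0.002])
([-0.52, -0.7, 0.14], [-0.0, 0.0, 0.002])
([-0.52, -0.7, 0.13], [-0.0, 0.0, 0.002])
([-0.52, -0.7, 0.14], [-0.0, 0.0, 0.002])
([-0.52, -0.69, 0.13], [-0.0, 0.0, 0.002])
([-0.53, -0.69, 0.14], [-0.0, 0.0, 0.002])
([-0.53, -0.69, 0.13], [-0.0, 0.0, 0.002])
([-0.53, -0.69, 0.14], [-0.0, 0.0, 0.002])
([-0.53, -0.69, 0.13], [-0.0, 0.0, 0.002])
([-0.53, -0.69, 0.14], [-0.0, 0.0, 0.002])
([-0.53, -0.69, 0.13], [-0.0, 0.0, 0.002])
([-0.54, -0.69, 0.14], [-0.0, 0.0, 0.002])
([-0.54, -0.69, 0.13], [-0.0, 0.0, 0.002])
([-0.54, -0.69, 0.14], [-0.0, 0.0, 0.002])
([-0.54, -0.68, 0.13], [-0.0, 0.0, 0.002])
([-0.54, -0.68, 0.14], [-0.0, 0.0, 0.002])
([-0.54, -0.68, 0.13], [-0.0, 0.0, 0.002])
([-0.54, -0.68, 0.14], [-0.0, 0.0, 0.002])
([-0.54, -0.68, 0.13], [-0.0, 0.0, 0.002])
([-0.55, -0.69, 0.14], [-0.0, 0.0, 0.002])
```

Request:
carry_out([
  {"slide": [0,0,-0.8],"rot": [0,0,0],"grip": 93},
  {"slide": [0,0,-0.8],"rot": [0,0,0],"grip": 93},
  {"slide": [0,0,-0.8],"rot": [0,0,0],"grip": 93},
  {"slide": [0,0,-0.8],"rot": [0,0,0],"grip": 93},
  {"slide": [0,0,-0.8],"rot": [0,0,0],"grip": 93},
  {"slide": [0,0,-0.8],"rot": [0,0,0],"grip": 93},
  {"slide": [-0.4,-0.5,-0.5],"rot": [0,0,0],"grip": 93},
  {"slide": [-0.6,-0.75,0],"rot": [0,0,0],"grip": 93},
  {"slide": [-0.6,-0.75,0],"rot": [0,0,0],"grip": 93},
  {"slide": [-0.6,-0.75,0],"rot": [0,0,0],"grip": 93},
  {"slide": [-0.6,-0.75,0],"rot": [0,0,0],"grip": 93},
  {"slide": [-0.6,-0.75,0],"rot": [0,0,0],"grip": 93},
  {"slide": [-0.6,-0.75,0],"rot": [0,0,0],"grip": 93},
  {"slide": [-0.6,-0.75,0],"rot": [0,0,0],"grip": 93},
  {"slide": [-0.6,-0.75,0],"rot": [0,0,0],"grip": 93},
  {"slide": [-0.6,-0.75,0],"rot": [0,0,0],"grip": 93},
  {"slide": [-0.6,-0.75,0],"rot": [0,0,0],"grip": 93},
  {"slide": [-0.6,-0.75,0],"rot": [0,0,0],"grip": 93},
  {"slide": [-0.6,-0.75,0],"rot": [0,0,0],"grip": 93},
  {"slide": [-0.6,-0.75,0],"rot": [0,0,0],"grip": 93},
])

```text
t: 2.6
eef_pos: [0.4033, 0.1198, 0.4472]
tool_rot: [-0.604, -3.083, 0.0]
ft_force: [0.6, 0.1, 0.4]
grip_width: 0.0931
```

```bash
python3 - <<'E'
from plan import *
p,Rm=now()
p,Rm=leg(p,Rm,(.489,-.358,.2),64)
print();p,Rm=leg(p,Rm,(.489,-.358,.063),64)
E
```

```text
t 2.6 tcp [0.4033 0.1198 0.4472] yaw_y 67.8 zaxis [-0. -0. -1.] q [ 0.228 -0.406  1.566 -0.     1.981 -0.955] F [0.6 0.1 0.4] w 0.0931
([-0.41, -0.64, 0.39], [-0.0, -0.0, 0.004])
([-0.41, -0.64, 0.39], [-0.0, -0.0, 0.004])
([-0.41, -0.64, 0.39], [-0.0, -0.0, 0.004])
([-0.41, -0.64, 0.39], [-0.0, -0.0, 0.004])
([-0.42, -0.63, 0.39], [-0.0, -0.0, 0.004])
([-0.42, -0.63, 0.38], [-0.0, -0.0, 0.004])
([-0.42, -0.63, 0.39], [-0.0, -0.0, 0.004])
([-0.42, -0.63, 0.38], [-0.0, -0.0, 0.004])
([-0.43, -0.63, 0.39], [-0.0, -0.0, 0.004])
([-0.43, -0.63, 0.38], [-0.0, -0.0, 0.004])
([-0.43, -0.62, 0.39], [-0.0, -0.0, 0.004])
([-0.43, -0.62, 0.38], [-0.0, -0.0, 0.004])
([-0.44, -0.62, 0.39], [-0.0, -0.0, 0.004])
([-0.44, -0.62, 0.38], [-0.0, -0.0, 0.004])
([-0.44, -0.62, 0.39], [-0.0, -0.0, 0.004])
([-0.44, -0.61, 0.38], [-0.0, -0.0, 0.004])

([0.0, 0.0, 0.86], [-0.0, -0.0, 0.001])
([0.0, 0.0, 0.86], [-0.0, -0.0, 0.001])
([0.0, 0.0, 0.85], [-0.0, -0.0, 0.001])
([0.0, 0.0, 0.86], [-0.0, -0.0, 0.001])
```

Request:
carry_out([
  {"slide": [-0.42,-0.63,0.2],"rot": [0,0,0.004],"grip": 93},
  {"slide": [-0.42,-0.63,0.2],"rot": [0,0,0.004],"grip": 93},
  {"slide": [-0.42,-0.63,0.4],"rot": [0,0,0.004],"grip": 93},
  {"slide": [-0.42,-0.63,0.4],"rot": [0,0,0.004],"grip": 93},
  {"slide": [-0.42,-0.63,0.4],"rot": [0,0,0.004],"grip": 93},
  {"slide": [-0.42,-0.63,0.4],"rot": [0,0,0.004],"grip": 93},
  {"slide": [-0.42,-0.63,0.4],"rot": [0,0,0.004],"grip": 93},
  {"slide": [-0.42,-0.63,0.4],"rot": [0,0,0.004],"grip": 93},
  {"slide": [-0.42,-0.63,0.4],"rot": [0,0,0.004],"grip": 93},
  {"slide": [-0.43,-0.63,0.4],"rot": [0,0,0.004],"grip": 93},
  {"slide": [-0.43,-0.62,0.4],"rot": [0,0,0.004],"grip": 93},
  {"slide": [-0.43,-0.62,0.4],"rot": [0,0,0.004],"grip": 93},
  {"slide": [-0.44,-0.62,0.4],"rot": [0,0,0.004],"grip": 93},
  {"slide": [-0.44,-0.62,0.4],"rot": [0,0,0.004],"grip": 93},
  {"slide": [-0.44,-0.62,0.4],"rot": [0,0,0.004],"grip": 93},
  {"slide": [-0.44,-0.61,0.4],"rot": [0,0,0.004],"grip": 93},
  {"slide": [0,0,0],"rot": [0,0,0],"grip": 93},
  {"slide": [0,0,0],"rot": [0,0,0],"grip": 93},
])

```text
t: 4.85
eef_pos: [0.4908, -0.3548, 0.2079]
tool_rot: [-0.703, -3.062, -0.0]
ft_force: [-0.2, -0.1, 0.9]
grip_width: 0.0932
```

```bash
python3 - <<'E'
from plan import *
p,Rm=now()
p,Rm=leg(p,Rm,(.489,-.358,.063),64)
for n in("side","top"):cv2.imwrite(f"pics/{n}1.png",r.capture(n)[:,:,::-1])
E
```

```text
t 4.85 tcp [ 0.4908 -0.3548  0.2079] yaw_y 64.2 zaxis [-0.  0. -1.] q [-0.668 -0.026  1.633  0.     1.535 -1.788] F [-0.2 -0.1  0.9] w 0.0932
([0.0, -0.02, 0.72], [0.0, -0.0, 0.001])
([0.0, -0.02, 0.73], [0.0, -0.0, 0.001])
([0.0, -0.02, 0.72], [0.0, -0.0, 0.001])
([0.0, -0.02, 0.73], [0.0, -0.0, 0.001])
([0.01, -0.01, 0.72], [0.0, -0.0, 0.001])
```

View pics/side1.png

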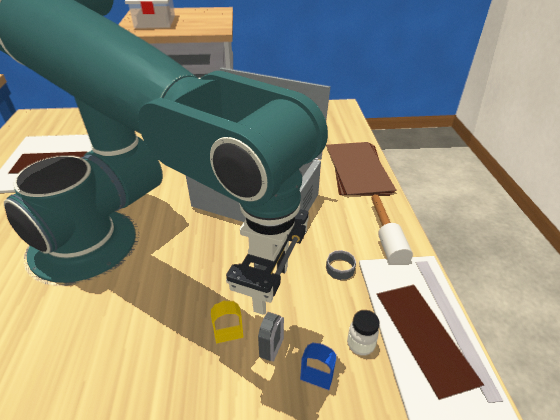

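The gripper is above the die, with its jaws lined up across the die's 60 mm width (side (262,300)). Next: descend, close and lift.

Request:
carry_out([
  {"slide": [0,-0.02,0.72],"rot": [0,0,0],"grip": 93},
  {"slide": [0,-0.02,0.72],"rot": [0,0,0],"grip": 93},
  {"slide": [0,-0.02,0.72],"rot": [0,0,0],"grip": 93},
  {"slide": [0,-0.02,0.72],"rot": [0,0,0],"grip": 93},
  {"slide": [0,-0.01,0.72],"rot": [0,0,0],"grip": 93},
  {"slide": [0,0,0],"rot": [0,0,0],"grip": 93},
  {"slide": [0,0,0],"rot": [0,0,0],"grip": 50},
  {"slide": [0,0,0],"rot": [0,0,0],"grip": 50},
  {"slide": [0,0,0],"rot": [0,0,0],"grip": 50},
  {"slide": [0,0,0],"rot": [0,0,0],"grip": 50},
  {"slide": [0,0,0],"rot": [0,0,0],"grip": 50},
  {"slide": [0,0,0],"rot": [0,0,0],"grip": 50},
])

```text
t: 6.45
eef_pos: [0.4902, -0.3583, 0.0642]
tool_rot: [0.702, 3.061, -0.0]
ft_force: [1.4, 3.8, 5.7]
grip_width: 0.0603
```

```bash
python3 - <<'E'
from plan import *
p,Rm=now()
for n in("side","top"):cv2.imwrite(f"pics/{n}2.png",r.capture(n)[:,:,::-1])
a=crop=cv2.imread('pics/side2.png')[240:380,200:340]
cv2.imwrite('pics/z5.png',cv2.resize(a,None,fx=4,fy=4,interpolation=cv2.INTER_CUBIC))
E
```

```text
t 6.45 tcp [ 0.4902 -0.3583  0.0642] yaw_y 64.2 zaxis [ 0.001 -0.    -1.   ] q [-0.673  0.069  1.777  0.     1.295 -1.793] F [1.4 3.8 5.7] w 0.0603
```

View pics/z5.png

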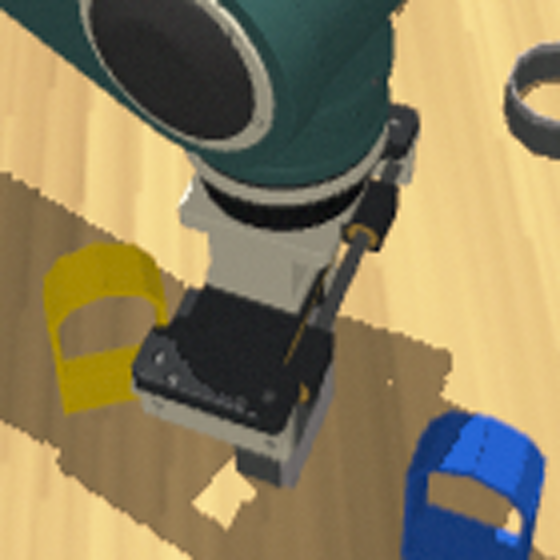

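```bash
python3 - <<'E'
from plan import *
a=cv2.imread('pics/top2.png')[130:350,270:490]
cv2.imwrite('pics/z6.png',cv2.resize(a,None,fx=2.5,fy=2.5,interpolation=cv2.INTER_CUBIC))
p,Rm=now()
p,Rm=leg(p,Rm,p+[0,0,.27])
print();p,Rm=leg(p,Rm,cab(-.05,-.062,.32),-27.95)
print();p,Rm=leg(p,Rm,cab(-.05,-.062,.107),-27.95)
E
```

```text
t 6.55 tcp [ 0.4902 -0.3583  0.0642] yaw_y 64.2 zaxis [ 0.001 -0.    -1.   ] q [-0.673  0.069  1.777  0.     1.295 -1.793] F [1.5 2.3 5.6] w 0.0603
([-0.0, 0.0, -0.84], [0.0, 0.0, 0.0])
([-0.0, 0.0, -0.84], [0.0, 0.0, 0.0])
([-0.0, 0.0, -0.84], [0.0, 0.0, 0.0])
([-0.0, 0.0, -0.85], [0.0, 0.0, 0.0])
([-0.0, 0.0, -0.84], [0.0, 0.0, 0.0])
([-0.0, 0.0, -0.85], [0.0, 0.0, 0.0])
([-0.0, 0.0, -0.84], [0.0, 0.0, 0.0])
([-0.01, 0.0, -0.85], [0.0, 0.0, 0.0])

([0.36, 0.81, 0.03], [0.0, 0.0, 0.134])
([0.46, 0.76, 0.03], [0.0, 0.0, 0.134])
([0.56, 0.69, 0.03], [0.0, 0.0, 0.134])
([0.65, 0.61, 0.03], [0.0, 0.0, 0.134])
([0.72, 0.51, 0.03], [0.0, 0.0, 0.134])
([0.78, 0.41, 0.03], [0.0, 0.0, 0.134])
([0.83, 0.3, 0.03], [0.0, 0.0, 0.134])
([0.87, 0.19, 0.03], [0.0, 0.0, 0.134])
([0.88, 0.07, 0.03], [0.0, 0.0, 0.134])
([0.89, -0.04, 0.03], [0.0, 0.0, 0.134])
([0.87, -0.16, 0.03], [0.0, 0.0, 0.134])
([0.84, -0.28, 0.02], [0.0, 0.0, 0.134])

([0.0, -0.0, 0.89], [0.0, -0.0, -0.0])
([0.0, -0.0, 0.89], [0.0, -0.0, -0.0])
([0.0, -0.0, 0.89], [0.0, -0.0, -0.0])
([0.0, -0.0, 0.89], [0.0, -0.0, -0.0])
([0.0, -0.0, 0.88], [0.0, -0.0, -0.0])
([0.0, -0.0, 0.89], [0.0, -0.0, -0.0])
```

View pics/z6.png

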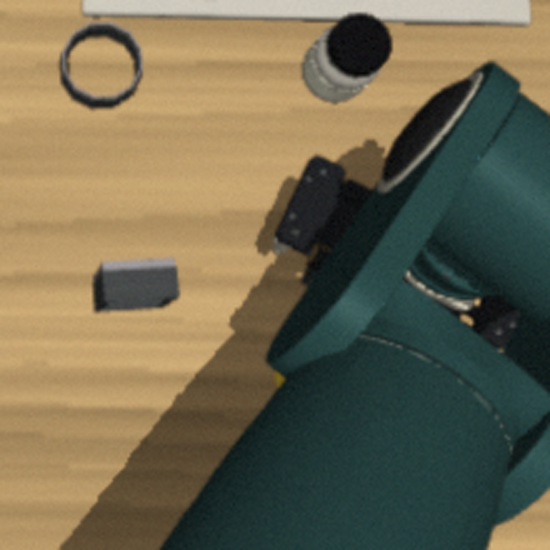

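```bash
python3 - <<'E'
from plan import *
for z in(.19,.25,.3,.35,.4,.45,.5,.55):print(z,proj('side',[.4908,-.3548,z]).round(0), proj('side',[.4908+.06,-.3548,z]).round(0))
for n in ("side","top"):
  pass
E
```

```text
0.19 [[271. 289.]] [[304. 287.]]
0.25 [[271. 267.]] [[305. 265.]]
0.3 [[270. 246.]] [[306. 244.]]
0.35 [[270. 224.]] [[308. 222.]]
0.4 [[269. 199.]] [[309. 197.]]
0.45 [[269. 171.]] [[311. 169.]]
0.5 [[268. 140.]] [[313. 138.]]
0.55 [[268. 105.]] [[315. 103.]]
```

Request:
carry_out([
  {"slide": [0,0,-0.4],"rot": [0,0,0],"grip": 50},
  {"slide": [0,0,-0.84],"rot": [0,0,0],"grip": 50},
  {"slide": [0,0,-0.84],"rot": [0,0,0],"grip": 50},
  {"slide": [0,0,-0.84],"rot": [0,0,0],"grip": 50},
  {"slide": [0,0,-0.84],"rot": [0,0,0],"grip": 50},
  {"slide": [0,0,-0.84],"rot": [0,0,0],"grip": 50},
  {"slide": [0,0,-0.84],"rot": [0,0,0],"grip": 50},
  {"slide": [0.36,0.81,-0.6],"rot": [0,0,0.134],"grip": 50},
  {"slide": [0.46,0.76,-0.6],"rot": [0,0,0.134],"grip": 50},
  {"slide": [0.56,0.69,0],"rot": [0,0,0.134],"grip": 50},
  {"slide": [0.65,0.61,0],"rot": [0,0,0.134],"grip": 50},
  {"slide": [0.72,0.51,0],"rot": [0,0,0.134],"grip": 50},
  {"slide": [0.78,0.41,0],"rot": [0,0,0.134],"grip": 50},
  {"slide": [0.83,0.3,0],"rot": [0,0,0.134],"grip": 50},
  {"slide": [0.87,0.19,0],"rot": [0,0,0.134],"grip": 50},
  {"slide": [0.88,0.07,0],"rot": [0,0,0.134],"grip": 50},
  {"slide": [0.89,-0.04,0],"rot": [0,0,0.134],"grip": 50},
  {"slide": [0.87,-0.16,0],"rot": [0,0,0.134],"grip": 50},
  {"slide": [0.84,-0.28,0],"rot": [0,0,0.134],"grip": 50},
  {"slide": [0,0,0],"rot": [0,0,0],"grip": 50},
])

```text
t: 9.05
eef_pos: [0.5043, 0.0685, 0.3297]
tool_rot: [-2.692, -1.62, 0.0]
ft_force: [0.1, -0.0, -3.2]
grip_width: 0.0601
```

```bash
python3 - <<'E'
from plan import *
p,Rm=now()
print(cab(-.05,-.062,.32))
for n in("side","top"):cv2.imwrite(f"pics/{n}3.png",r.capture(n)[:,:,::-1])
E
```

```text
t 9.05 tcp [0.5043 0.0685 0.3297] yaw_y -27.9 zaxis [-0.  0. -1.] q [ 0.085 -0.256  1.644  0.     1.754  0.572] F [ 0.1 -0.  -3.2] w 0.0601
[0.50533479 0.06677343 0.32      ]
```

View pics/side3.png

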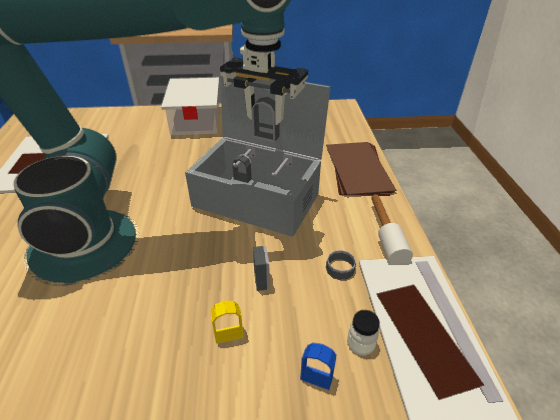

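View pics/top3.png

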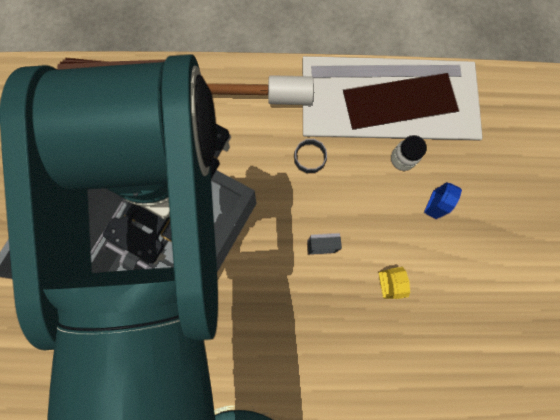

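```bash
python3 - <<'E'
from plan import *
for th in np.arange(1.6,1.96,.05):
    P=[pose(PC,[.105-.212*np.cos(th)+.0*np.sin(th),y,.134+.212*np.sin(th)])[0] for y in(.165,-.165)]
    print(round(th,2),proj('side',P).round(1).tolist(),proj('top',P).round(1).tolist())
t=cv2.imread('pics/top0.png')[70:300,0:240];cv2.imwrite('pics/z7.png',cv2.resize(t,None,fx=2.5,fy=2.5,interpolation=cv2.INTER_CUBIC))
t=cv2.imread('pics/side0.png')[55:175,200:340];cv2.imwrite('pics/z8.png',cv2.resize(t,None,fx=4,fy=4,interpolation=cv2.INTER_CUBIC))
E
```

```text
1.6 [[215.5, 68.6], [327.1, 88.0]] [[0.3, 282.5], [125.6, 88.2]]
1.65 [[217.4, 67.5], [328.4, 86.7]] [[-5.5, 278.7], [119.9, 85.3]]
1.7 [[219.3, 66.6], [329.6, 85.6]] [[-10.9, 275.0], [114.3, 82.6]]
1.75 [[221.1, 66.0], [330.8, 84.7]] [[-16.0, 271.4], [109.0, 80.1]]
1.8 [[223.0, 65.5], [331.9, 84.0]] [[-20.8, 267.9], [103.9, 77.9]]
1.85 [[224.8, 65.2], [333.0, 83.6]] [[-25.2, 264.5], [99.0, 75.8]]
1.9 [[226.6, 65.1], [334.0, 83.3]] [[-29.3, 261.2], [94.4, 74.0]]
1.95 [[228.3, 65.2], [335.0, 83.3]] [[-33.0, 258.0], [90.1, 72.4]]
```

View pics/z7.png

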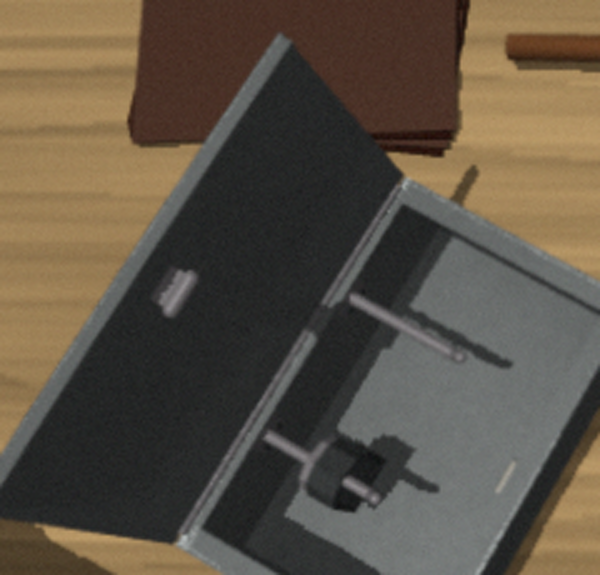

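View pics/z8.png

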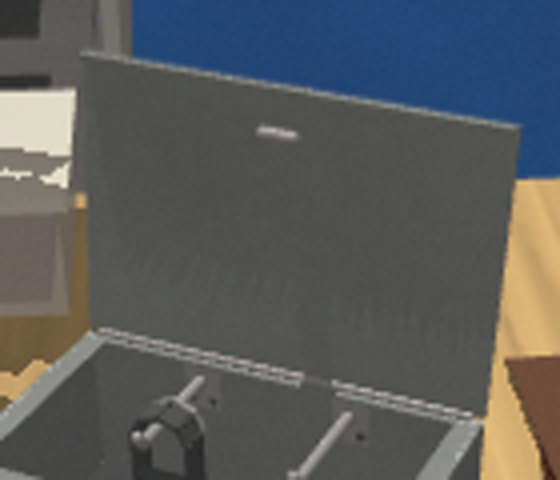

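```bash
python3 - <<'E'
from plan import *
for l in(.08,.1):
 d=-.668-np.pi/2
 for z in(.4,.42,.44,.46,.48,.5):print(l,z,proj('side',[.4908+l*np.cos(d),-.3548+l*np.sin(d),z]).round(1), 'edge top z+.065',proj('side',[.4908+l*np.cos(d),-.3548+l*np.sin(d),z+.065]).round(1))
for z in(.55,.58,.6,.65):
  for l in(-.1,.1):
    d=.085+np.pi/2; print(z,l,proj('top',[.5043+l*np.cos(d),.0685+l*np.sin(d),z]).round(0),proj('top',[.5043+.065*np.cos(.085)+l*np.cos(d),.0685+l*np.sin(d),z]).round(0))
E
```

```text
0.08 0.4 [[236.  229.4]] edge top z+.065 [[232.5 191.4]]
0.08 0.42 [[235.  218.3]] edge top z+.065 [[231.3 178.5]]
0.08 0.44 [[233.9 206.8]] edge top z+.065 [[230.  164.8]]
0.08 0.46 [[232.8 194.6]] edge top z+.065 [[228.7 150.3]]
0.08 0.48 [[231.6 181.8]] edge top z+.065 [[227.2 135. ]]
0.08 0.5 [[230.4 168.3]] edge top z+.065 [[225.7 118.8]]
0.1 0.4 [[226.7 237.9]] edge top z+.065 [[222.3 199.7]]
0.1 0.42 [[225.4 226.8]] edge top z+.065 [[220.8 186.6]]
0.1 0.44 [[224.1 215.1]] edge top z+.065 [[219.2 172.7]]
0.1 0.46 [[222.7 202.8]] edge top z+.065 [[217.5 158.1]]
0.1 0.48 [[221.2 189.9]] edge top z+.065 [[215.7 142.6]]
0.1 0.5 [[219.6 176.3]] edge top z+.065 [[213.8 126.1]]
0.55 -0.1 [[242. 145.]] [[244.  83.]]
0.55 0.1 [[ 37. 159.]] [[45. 97.]]
0.58 -0.1 [[240. 134.]] [[242.  68.]]
0.58 0.1 [[ 20. 149.]] [[29. 83.]]
0.6 -0.1 [[239. 125.]] [[241.  57.]]
0.6 0.1 [[  7. 142.]] [[17. 73.]]
0.65 -0.1 [[234. 100.]] [[237.  22.]]
0.65 0.1 [[-31. 119.]] [[-17.  42.]]
```

The die hangs upright in the gripper at side (266,118), over the front part of the cabinet. The lid is at about 1.70 rad. Next I'll plan the descent in front of the hook tip.

```bash
python3 - <<'E'
from plan import *
p,Rm=now()
p,Rm=leg(p,Rm,cab(-.05,-.062,.26),-27.95)
print();p,Rm=leg(p,Rm,cab(-.05,-.062,.112),-27.95)
print();p,Rm=leg(p,Rm,cab(.03,-.062,.112),-27.95)
E
```

```text
t 9.15 tcp [0.5045 0.0668 0.3296] yaw_y -27.8 zaxis [-0. -0. -1.] q [ 0.082 -0.256  1.644 -0.     1.754  0.568] F [ 0.6  0.1 -4.5] w 0.0598
([0.01, 0.01, 0.87], [0.0, 0.0, 0.001])
([0.0, 0.01, 0.87], [0.0, 0.0, 0.001])

([0.0, -0.0, 0.74], [0.0, 0.0, -0.0])
([0.0, -0.0, 0.74], [0.0, 0.0, -0.0])
([0.0, -0.0, 0.74], [0.0, 0.0, -0.0])
([0.0, -0.0, 0.74], [0.0, 0.0, -0.0])
([0.0, -0.0, 0.74], [0.0, 0.0, -0.0])

([0.67, -0.0, -0.0], [0.0, 0.0, -0.0])
([0.67, -0.0, -0.0], [0.0, 0.0, -0.0])
([0.66, -0.0, -0.0], [0.0, 0.0, -0.0])
```

Request:
carry_out([
  {"slide": [0.01,0.02,0.5],"rot": [0,0,0],"grip": 50},
  {"slide": [0,0,0.7],"rot": [0,0,0],"grip": 50},
  {"slide": [0,0,0.7],"rot": [0,0,0],"grip": 50},
  {"slide": [0,0,0.7],"rot": [0,0,0],"grip": 50},
  {"slide": [0,0,0.6],"rot": [0,0,0],"grip": 50},
  {"slide": [0,0,0],"rot": [0,0,0],"grip": 50},
  {"slide": [0,0,0],"rot": [0,0,0],"grip": 50},
])

```text
t: 10.02
eef_pos: [0.5058, 0.0664, 0.2018]
tool_rot: [2.692, 1.618, 0.001]
ft_force: [0.4, 0.1, -2.8]
grip_width: 0.0602
```

```bash
python3 - <<'E'
from plan import *
p,Rm=now()
p,Rm=leg(p,Rm,cab(-.05,-.062,.112),-27.95)
for n in("side","top"):cv2.imwrite(f"pics/{n}4.png",r.capture(n)[:,:,::-1])
t=cv2.imread('pics/side4.png')[55:235,160:360];cv2.imwrite('pics/z9.png',cv2.resize(t,None,fx=3.3,fy=3.3,interpolation=cv2.INTER_CUBIC))
E
```

```text
t 10.025 tcp [0.5058 0.0664 0.2018] yaw_y -28.0 zaxis [ 0.001 -0.    -1.   ] q [ 0.081 -0.239  1.835 -0.     1.545  0.569] F [ 0.4  0.1 -2.8] w 0.0602
([0.0, -0.0, 0.75], [0.0, -0.0, -0.0])
([0.0, -0.01, 0.75], [0.0, -0.0, -0.0])
([0.0, -0.0, 0.75], [0.0, -0.0, -0.0])
```

View pics/z9.png

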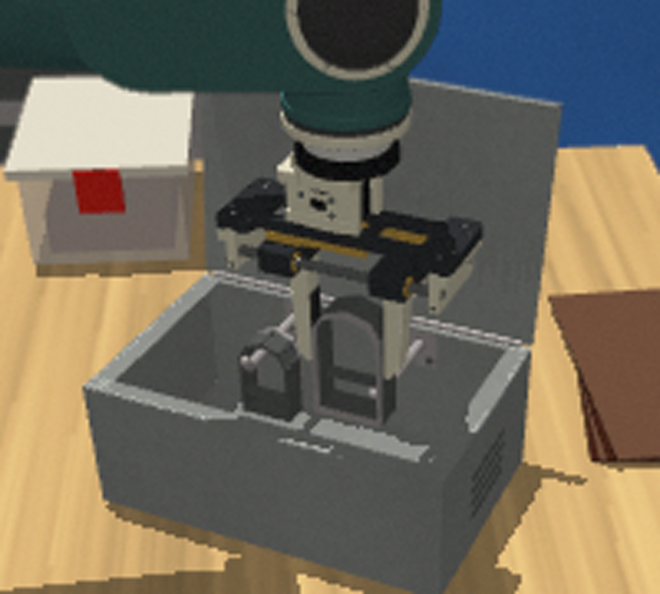

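The die (zoom (350,360)) is inside the opening and in front of the hook tip. It is clear of the rim, so I'll continue down and then slide back along the bar.

Request:
carry_out([
  {"slide": [0,0,0.5],"rot": [0,0,0],"grip": 50},
  {"slide": [0,0,0.5],"rot": [0,0,0],"grip": 50},
  {"slide": [0,0,0.5],"rot": [0,0,0],"grip": 50},
  {"slide": [0,0,0.5],"rot": [0,0,0],"grip": 50},
  {"slide": [0,0,0.25],"rot": [0,0,0],"grip": 50},
  {"slide": [0,0,0],"rot": [0,0,0],"grip": 50},
  {"slide": [0,0,0],"rot": [0,0,0],"grip": 50},
])

```text
t: 11.0
eef_pos: [0.506, 0.0669, 0.112]
tool_rot: [2.692, 1.619, 0.001]
ft_force: [-0.6, -0.1, -3.4]
grip_width: 0.0596
```

```bash
python3 - <<'E'
from plan import *
p,Rm=now()
p,Rm=leg(p,Rm,cab(.03,-.062,.112),-27.95)
for n in("side","top"):cv2.imwrite(f"pics/{n}5.png",r.capture(n)[:,:,::-1])
t=cv2.imread('pics/side5.png')[115:235,180:340];cv2.imwrite('pics/z10.png',cv2.resize(t,None,fx=5,fy=5,interpolation=cv2.INTER_CUBIC))
E
```

```text
t 11.0 tcp [0.506  0.0669 0.112 ] yaw_y -28.0 zaxis [ 0.001  0.    -1.   ] q [ 0.081 -0.188  1.94   0.     1.389  0.569] F [-0.6 -0.1 -3.4] w 0.0596
([0.66, -0.0, 0.0], [0.0, -0.0, -0.0])
([0.67, -0.01, 0.0], [0.0, -0.0, -0.0])
([0.66, -0.0, 0.0], [0.0, -0.0, -0.0])
```

View pics/z10.png

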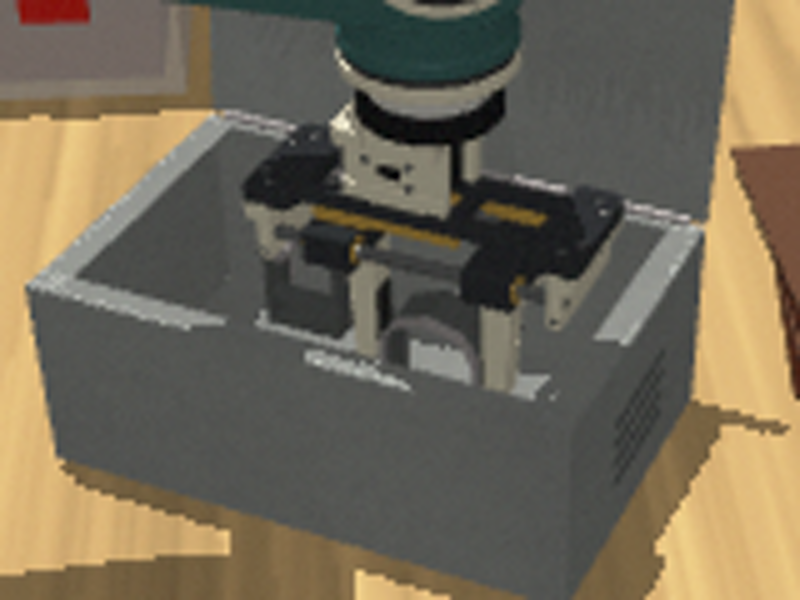

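Request:
carry_out([
  {"slide": [0.4,0,0],"rot": [0,0,0],"grip": 50},
  {"slide": [0.4,0,0],"rot": [0,0,0],"grip": 50},
  {"slide": [0.4,0,0],"rot": [0,0,0],"grip": 50},
  {"slide": [0.4,0,0],"rot": [0,0,0],"grip": 50},
  {"slide": [0.4,0,0],"rot": [0,0,0],"grip": 50},
  {"slide": [0,0,0],"rot": [0,0,0],"grip": 50},
  {"slide": [0,0,0],"rot": [0,0,0],"grip": 50},
])

```text
t: 11.98
eef_pos: [0.543, 0.1374, 0.1111]
tool_rot: [-2.692, -1.619, 0.001]
ft_force: [1.0, 0.1, -3.1]
grip_width: 0.0602
```

```bash
python3 - <<'E'
from plan import *
p,Rm=now()
p,Rm=leg(p,Rm,cab(.03,-.062,.0905),-27.95)
for n in("side","top"):cv2.imwrite(f"pics/{n}6.png",r.capture(n)[:,:,::-1])
t=cv2.imread('pics/side6.png')[65:235,160:360];cv2.imwrite('pics/z11.png',cv2.resize(t,None,fx=3.5,fy=3.5,interpolation=cv2.INTER_CUBIC))
E
```

```text
t 11.975 tcp [0.543  0.1374 0.1111] yaw_y -27.9 zaxis [-0. -0. -1.] q [ 0.202 -0.072  1.837 -0.     1.377  0.69 ] F [ 1.   0.1 -3.1] w 0.0602
([-0.0, -0.0, 0.51], [-0.0, 0.0, 0.0])
```

View pics/z11.png

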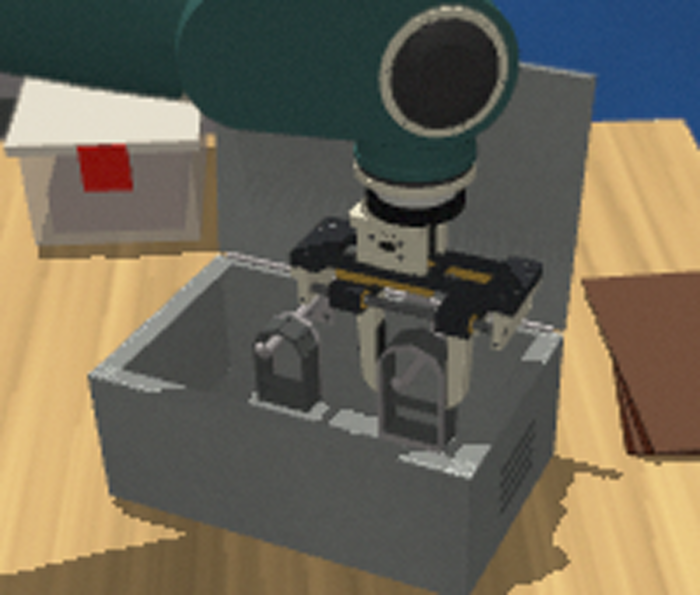

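View pics/top6.png

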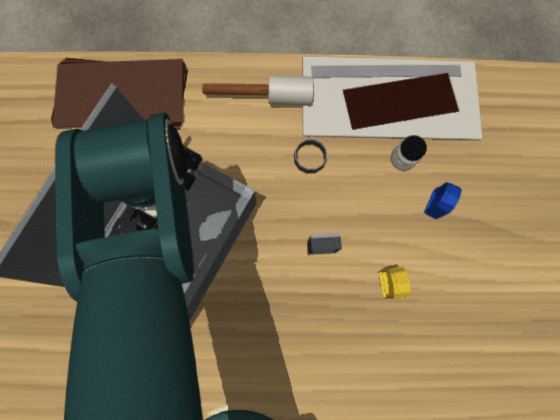

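The hook bar shows inside the die's outline at zoom (405,375). Next I'll lower it gently.

Request:
carry_out([
  {"slide": [0,0,0.15],"rot": [0,0,0],"grip": 50},
  {"slide": [0,0,0.15],"rot": [0,0,0],"grip": 50},
  {"slide": [0,0,0.1],"rot": [0,0,0],"grip": 50},
  {"slide": [0,0,0.05],"rot": [0,0,0],"grip": 50},
  {"slide": [0,0,0],"rot": [0,0,0],"grip": 50},
  {"slide": [0,0,0],"rot": [0,0,0],"grip": 50},
])

```text
t: 12.82
eef_pos: [0.5432, 0.1375, 0.0934]
tool_rot: [2.692, 1.619, 0.0]
ft_force: [1.2, 0.4, -2.4]
grip_width: 0.0599
```

Request:
carry_out([
  {"slide": [0,0,0.05],"rot": [0,0,0],"grip": 50},
  {"slide": [0,0,0],"rot": [0,0,0],"grip": 50},
  {"slide": [0,0,0],"rot": [0,0,0],"grip": 50},
])

```text
t: 13.2
eef_pos: [0.5431, 0.1375, 0.0912]
tool_rot: [-2.692, -1.619, 0.0]
ft_force: [-0.4, -0.5, -3.1]
grip_width: 0.0595
```

Request:
carry_out([
  {"slide": [0,0,0.03],"rot": [0,0,0],"grip": 50},
  {"slide": [0,0,0],"rot": [0,0,0],"grip": 50},
  {"slide": [0,0,0],"rot": [0,0,0],"grip": 50},
])

```text
t: 13.58
eef_pos: [0.5433, 0.1376, 0.0908]
tool_rot: [2.692, 1.619, 0.001]
ft_force: [-3.8, -0.3, 6.0]
grip_width: 0.0597
```

The force has gone to +6 N, so the die is resting on the hook. I'll release it with a partial opening.

Request:
carry_out([
  {"slide": [0,0,0],"rot": [0,0,0],"grip": 66},
  {"slide": [0,0,0],"rot": [0,0,0],"grip": 74},
  {"slide": [0,0,0],"rot": [0,0,0],"grip": 78},
  {"slide": [0,0,0],"rot": [0,0,0],"grip": 78},
  {"slide": [0,0,0],"rot": [0,0,0],"grip": 78},
])

```text
t: 14.2
eef_pos: [0.5431, 0.1375, 0.09]
tool_rot: [-2.692, -1.619, 0.0]
ft_force: [-0.7, 0.7, 0.9]
grip_width: 0.0782
```

```bash
python3 - <<'E'
from plan import *
p,Rm=now()
for n in("side",):cv2.imwrite(f"pics/{n}7.png",r.capture(n)[:,:,::-1])
t=cv2.imread('pics/side7.png')[65:235,160:360];cv2.imwrite('pics/z12.png',cv2.resize(t,None,fx=3.5,fy=3.5,interpolation=cv2.INTER_CUBIC))
E
```

```text
t 14.2 tcp [0.5431 0.1375 0.09  ] yaw_y -28.0 zaxis [-0. -0. -1.] q [ 0.202 -0.055  1.857 -0.     1.34   0.69 ] F [-0.7  0.7  0.9] w 0.0782
```

View pics/z12.png

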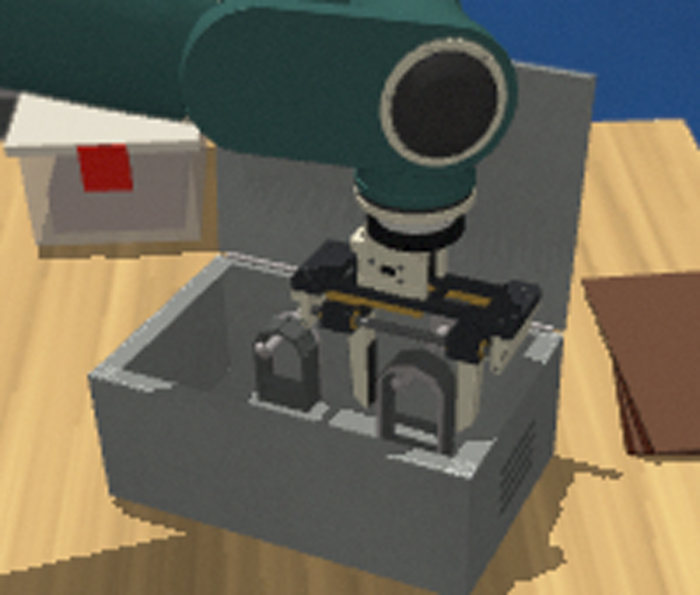

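The die hangs on the free hook at zoom (415,400), clear of the open fingers. I'll retreat straight up.

Request:
carry_out([
  {"slide": [0,0,-0.2],"rot": [0,0,0],"grip": 78},
  {"slide": [0,0,-0.4],"rot": [0,0,0],"grip": 78},
  {"slide": [0,0,-0.6],"rot": [0,0,0],"grip": 78},
  {"slide": [0,0,-0.8],"rot": [0,0,0],"grip": 78},
  {"slide": [0,0,-0.8],"rot": [0,0,0],"grip": 78},
  {"slide": [0,0,-0.8],"rot": [0,0,0],"grip": 78},
  {"slide": [0,0,-0.8],"rot": [0,0,0],"grip": 50},
  {"slide": [0,0,-0.8],"rot": [0,0,0],"grip": 20},
  {"slide": [0,0,-0.8],"rot": [0,0,0],"grip": 0},
  {"slide": [0,0,-0.8],"rot": [0,0,0],"grip": 0},
  {"slide": [0,0,-0.8],"rot": [0,0,0],"grip": 0},
  {"slide": [0,0,-0.8],"rot": [0,0,0],"grip": 0},
  {"slide": [0,0,0],"rot": [0,0,0],"grip": 0},
])

```text
t: 15.88
eef_pos: [0.543, 0.1375, 0.4298]
tool_rot: [2.691, 1.618, 0.007]
ft_force: [-0.5, -1.1, -0.8]
grip_width: 0.0125
```

```bash
python3 - <<'E'
from plan import *
p,Rm=now()
for n in("side",):cv2.imwrite(f"pics/{n}8.png",r.capture(n)[:,:,::-1])
t=cv2.imread('pics/side8.png')[0:235,160:360];cv2.imwrite('pics/z13.png',cv2.resize(t,None,fx=2.5,fy=2.5,interpolation=cv2.INTER_CUBIC))
p,Rm=leg(p,Rm,cab(.185,0,.43),-27.95)
print();p,Rm=leg(p,Rm,cab(.185,0,.323),-27.95)
E
```

```text
t 15.875 tcp [0.543  0.1375 0.4298] yaw_y -28.0 zaxis [ 0.005  0.001 -1.   ] q [ 0.202 -0.121  1.367  0.     1.892  0.69 ] F [-0.5 -1.1 -0.8] w 0.0125
([0.77, -0.31, 0.0], [0.001, -0.001, -0.0])
([0.78, -0.31, -0.0], [0.001, -0.001, -0.0])
([0.77, -0.31, -0.0], [0.001, -0.001, -0.0])
([0.78, -0.31, -0.0], [0.001, -0.001, -0.0])
([0.77, -0.31, -0.0], [0.001, -0.001, -0.0])

([0.0, 0.0, 0.89], [-0.0, 0.001, -0.0])
([0.0, 0.0, 0.89], [-0.0, 0.001, -0.0])
([0.01, 0.0, 0.89], [-0.0, 0.001, -0.0])
```

View pics/z13.png

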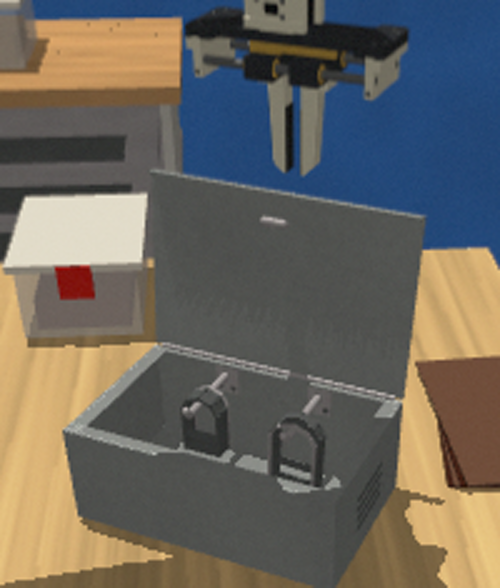

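Both dies hang on their hooks (zoom (205,425) and (298,450)), and the lid hasn't moved. Next the closed fingers go over and behind the lid.

Request:
carry_out([
  {"slide": [0.78,-0.31,0],"rot": [0,0,0],"grip": 0},
  {"slide": [0.78,-0.31,0],"rot": [0,0,0],"grip": 0},
  {"slide": [0.78,-0.31,0],"rot": [0,0,0],"grip": 0},
  {"slide": [0.78,-0.31,0],"rot": [0,0,0],"grip": 0},
  {"slide": [0.78,-0.31,0],"rot": [0,0,0],"grip": 0},
  {"slide": [0,0,0],"rot": [0,0,0],"grip": 0},
  {"slide": [0,0,0.6],"rot": [0,0,0],"grip": 0},
  {"slide": [0,0,0.7],"rot": [0,0,0],"grip": 0},
  {"slide": [0,0,0.7],"rot": [0,0,0],"grip": 0},
  {"slide": [0,0,0.7],"rot": [0,0,0],"grip": 0},
  {"slide": [0,0,0],"rot": [0,0,0],"grip": 0},
])

```text
t: 17.3
eef_pos: [0.5609, 0.3033, 0.3158]
tool_rot: [-2.693, -1.618, 0.006]
ft_force: [-0.5, -0.5, 0.1]
grip_width: 0.0004
```

```bash
cat > arc.py <<'E'
from plan import *
hx,hw=.105,.010
def tgt(th,s):return cab(hx-s*np.cos(th)+.004*np.sin(th)+hw,0,.134+s*np.sin(th)+.004*np.cos(th)+.017)
E
python3 - <<'E'
from arc import *
p,Rm=now()
for n in("side","top"):cv2.imwrite(f"pics/{n}9.png",r.capture(n)[:,:,::-1])
d=p[:2]-np.array(PC[:2]);print('cab xy',d@[np.cos(1.083),np.sin(1.083)],d@[-np.sin(1.083),np.cos(1.083)])
p,Rm=leg(p,Rm,tgt(1.5,.17),-27.95)
for th in np.arange(1.4,-.01,-.1):
    p,Rm=leg(p,Rm,tgt(th,.17),-27.95,1)
E
```

```text
t 17.3 tcp [0.5609 0.3033 0.3158] yaw_y -28.0 zaxis [-0.003 -0.002 -1.   ] q [ 0.456  0.027  1.406 -0.     1.712  0.944] F [-0.5 -0.5  0.1] w 0.0004
cab xy 0.18502043511566174 -0.00019699789014526736
([-0.65, -0.0, -0.04], [-0.001, 0.001, -0.0])
([-0.65, -0.0, -0.04], [-0.001, 0.001, -0.0])
([-0.65, -0.0, -0.04], [-0.001, 0.001, -0.0])
([-0.42, -0.0, 0.04], [0.001, 0.0, -0.001])
([-0.42, -0.0, 0.08], [-0.0, 0.0, 0.0])
([-0.41, -0.0, 0.13], [-0.0, 0.0, 0.0])
([-0.39, -0.0, 0.16], [-0.0, 0.0, 0.0])
([-0.37, -0.0, 0.2], [-0.0, 0.0, 0.0])
([-0.35, -0.0, 0.24], [-0.0, 0.0, 0.0])
([-0.33, -0.0, 0.28], [-0.0, 0.0, 0.0])
([-0.3, -0.0, 0.3], [-0.0, 0.0, 0.0])
([-0.26, -0.0, 0.33], [-0.0, 0.0, 0.0])
([-0.23, -0.0, 0.36], [-0.0, 0.0, 0.0])
([-0.2, -0.0, 0.38], [-0.0, 0.0, 0.0])
([-0.15, -0.0, 0.39], [-0.0, 0.0, 0.0])
([-0.12, -0.0, 0.41], [-0.0, 0.0, 0.0])
([-0.07, -0.0, 0.42], [-0.0, 0.0, 0.0])
([-0.03, -0.0, 0.42], [-0.0, 0.0, 0.0])
```

View pics/side9.png

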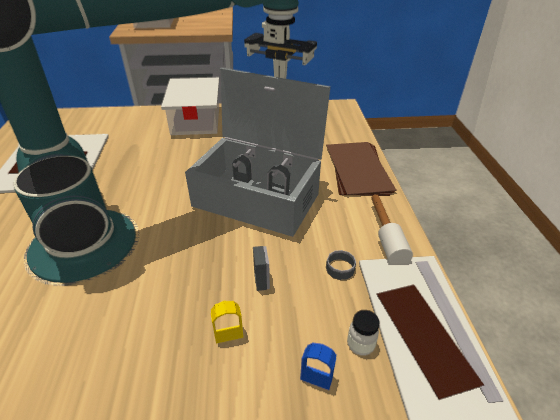

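View pics/top9.png

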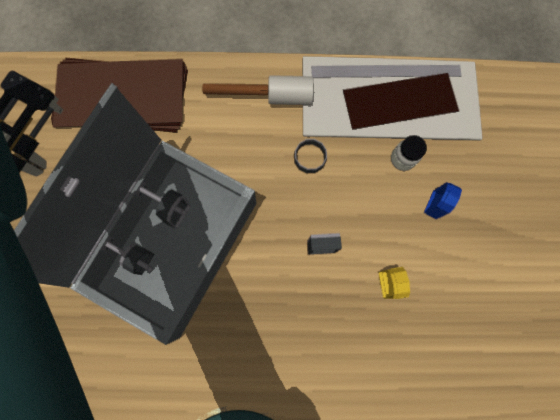

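The fingers are behind the lid, tips below its edge and hidden at side (281,85). I'll sweep the lid forward.

Request:
carry_out([
  {"slide": [-0.4,0,0],"rot": [0,0,0],"grip": 0},
  {"slide": [-0.4,0,0],"rot": [0,0,0],"grip": 0},
  {"slide": [-0.4,0,0],"rot": [0,0,0],"grip": 0},
  {"slide": [-0.4,0,0],"rot": [0,0,0],"grip": 0},
  {"slide": [-0.35,0,0],"rot": [0,0,0],"grip": 0},
  {"slide": [-0.42,0,0],"rot": [0,0,0],"grip": 0},
  {"slide": [-0.42,0,0],"rot": [0,0,0],"grip": 0},
  {"slide": [-0.41,0,0.12],"rot": [0,0,0],"grip": 0},
  {"slide": [-0.39,0,0.16],"rot": [0,0,0],"grip": 0},
  {"slide": [-0.37,0,0.2],"rot": [0,0,0],"grip": 0},
  {"slide": [-0.35,0,0.24],"rot": [0,0,0],"grip": 0},
  {"slide": [-0.33,0,0.28],"rot": [0,0,0],"grip": 0},
  {"slide": [0,0,0],"rot": [0,0,0],"grip": 0},
])

```text
t: 19.02
eef_pos: [0.474, 0.1395, 0.277]
tool_rot: [-2.693, -1.618, 0.002]
ft_force: [-0.7, 0.1, -0.0]
grip_width: 0.0008
```

```bash
python3 - <<'E'
from arc import *
p,Rm=now()
for n in("side",):cv2.imwrite(f"pics/{n}10.png",r.capture(n)[:,:,::-1])
d=p[:2]-np.array(PC[:2]);print('cab xy',d@[np.cos(1.083),np.sin(1.083)],d@[-np.sin(1.083),np.cos(1.083)])
for th in np.arange(.7,-.01,-.1):
    print(round(th,1),end=' ');p,Rm=leg(p,Rm,tgt(th,.17),-27.95,1)
E
```

```text
t 19.025 tcp [0.474  0.1395 0.277 ] yaw_y -28.0 zaxis [-0.001 -0.001 -1.   ] q [ 0.235 -0.29   1.756 -0.     1.677  0.724] F [-0.7  0.1 -0. ] w 0.0008
cab xy -0.0004219575486108171 -0.00019744114837118746
0.7 ([-0.3, -0.0, 0.34], [-0.001, 0.001, -0.001])
0.6 ([-0.27, -0.0, 0.33], [0.0, 0.0, -0.0])
0.5 ([-0.23, -0.0, 0.35], [0.0, 0.0, -0.0])
0.4 ([-0.19, -0.0, 0.38], [0.0, 0.0, -0.0])
0.3 ([-0.15, -0.0, 0.4], [0.0, 0.0, -0.0])
0.2 ([-0.12, -0.0, 0.41], [0.0, 0.0, -0.0])
0.1 ([-0.07, -0.0, 0.42], [0.0, 0.0, -0.0])
0.0 ([-0.03, -0.0, 0.42], [0.0, 0.0, -0.0])
```

View pics/side10.png

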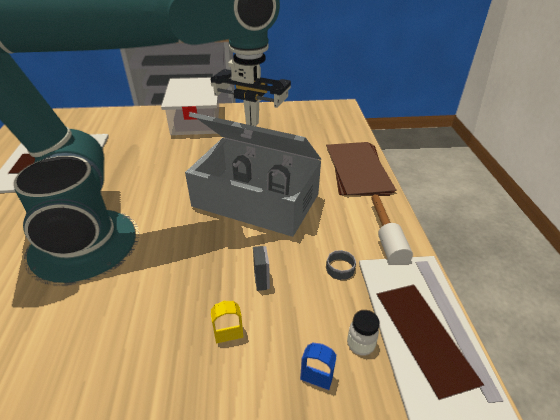

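The lid now leans over the cabinet at about 0.7 rad with both dies still hanging, so I'll keep going down.

Request:
carry_out([
  {"slide": [-0.3,0,0.34],"rot": [0,0,0],"grip": 0},
  {"slide": [-0.27,0,0.33],"rot": [0,0,0],"grip": 0},
  {"slide": [-0.23,0,0.35],"rot": [0,0,0],"grip": 0},
  {"slide": [-0.19,0,0.38],"rot": [0,0,0],"grip": 0},
  {"slide": [-0.15,0,0.4],"rot": [0,0,0],"grip": 0},
  {"slide": [-0.12,0,0.41],"rot": [0,0,0],"grip": 0},
  {"slide": [0,0,0],"rot": [0,0,0],"grip": 0},
  {"slide": [-0.07,0,0.2],"rot": [0,0,0],"grip": 0},
  {"slide": [0,0,0.2],"rot": [0,0,0],"grip": 0},
  {"slide": [0,0,0],"rot": [0,0,0],"grip": 0},
])

```text
t: 20.32
eef_pos: [0.4494, 0.0935, 0.173]
tool_rot: [-2.692, -1.619, 0.001]
ft_force: [0.4, 0.2, -0.8]
grip_width: 0.0002
```

```bash
python3 - <<'E'
from arc import *
p,Rm=now()
for n in("side",):cv2.imwrite(f"pics/{n}11.png",r.capture(n)[:,:,::-1])
t=cv2.imread('pics/side11.png')[65:235,160:360];cv2.imwrite('pics/z14.png',cv2.resize(t,None,fx=3.5,fy=3.5,interpolation=cv2.INTER_CUBIC))
E
```

```text
t 20.325 tcp [0.4494 0.0935 0.173 ] yaw_y -28.0 zaxis [-0.001 -0.    -1.   ] q [ 0.149 -0.349  1.968  0.     1.523  0.637] F [ 0.4  0.2 -0.8] w 0.0002
```

View pics/z14.png

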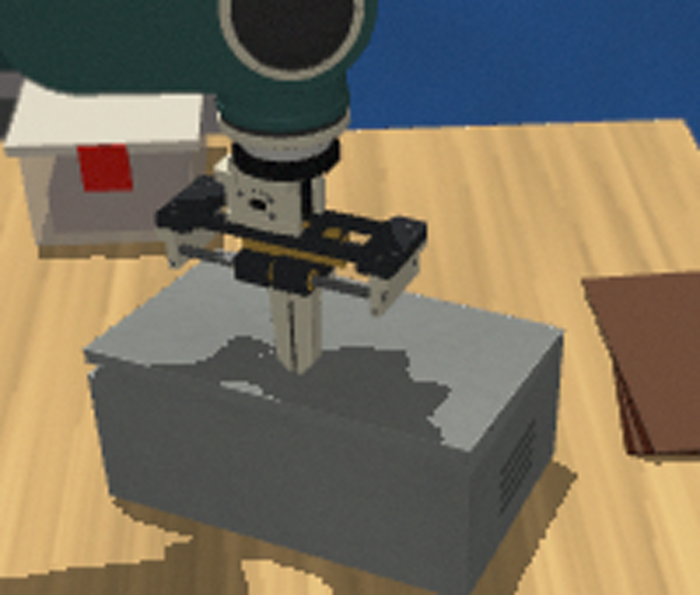

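The lid sits ajar on the catch, with the fingertips just above it at zoom (297,370). I'll shift 20 mm towards the free edge and press.

Request:
carry_out([
  {"slide": [-0.25,0,0],"rot": [0,0,0],"grip": 0},
  {"slide": [-0.25,0,0],"rot": [0,0,0],"grip": 0},
  {"slide": [0,0,0.1],"rot": [0,0,0],"grip": 0},
  {"slide": [0,0,0.1],"rot": [0,0,0],"grip": 0},
  {"slide": [0,0,0.1],"rot": [0,0,0],"grip": 0},
  {"slide": [0,0,0],"rot": [0,0,0],"grip": 0},
])

```text
t: 21.12
eef_pos: [0.4402, 0.0757, 0.1615]
tool_rot: [-2.693, -1.619, -0.0]
ft_force: [-0.7, 0.2, -0.7]
grip_width: 0.0004
```

Request:
carry_out([
  {"slide": [0,0,0.08],"rot": [0,0,0],"grip": 0},
  {"slide": [0,0,0.06],"rot": [0,0,0],"grip": 0},
  {"slide": [0,0,0],"rot": [0,0,0],"grip": 0},
])

```text
t: 21.5
eef_pos: [0.4401, 0.0758, 0.1557]
tool_rot: [-2.692, -1.619, 0.001]
ft_force: [0.4, 0.6, -0.5]
grip_width: 0.0002
```

Request:
carry_out([
  {"slide": [0,0,0.04],"rot": [0,0,0],"grip": 0},
  {"slide": [0,0,0.03],"rot": [0,0,0],"grip": 0},
  {"slide": [0,0,0],"rot": [0,0,0],"grip": 0},
])

```text
t: 21.88
eef_pos: [0.4403, 0.0758, 0.1551]
tool_rot: [2.692, 1.619, 0.002]
ft_force: [-10.0, -1.0, 20.3]
grip_width: 0.0004
```

The tips stopped at z = 0.138 m with 20 N, which is the shut height. I'll retreat and look.

Request:
carry_out([
  {"slide": [0,0,-0.1],"rot": [0,0,0],"grip": 0},
  {"slide": [0,0,-0.4],"rot": [0,0,0],"grip": 0},
  {"slide": [0,0,-0.8],"rot": [0,0,0],"grip": 0},
  {"slide": [0,0,-0.8],"rot": [0,0,0],"grip": 0},
  {"slide": [0,0,-0.8],"rot": [0,0,0],"grip": 0},
  {"slide": [0,0,-0.8],"rot": [0,0,0],"grip": 0},
  {"slide": [0,0,-0.8],"rot": [0,0,0],"grip": 0},
  {"slide": [0,0,0],"rot": [0,0,0],"grip": 0},
])

```text
t: 22.88
eef_pos: [0.4406, 0.0758, 0.3364]
tool_rot: [2.691, 1.618, 0.006]
ft_force: [0.1, -0.1, 0.4]
grip_width: 0.0006
```

```bash
python3 - <<'E'
from arc import *
from ov import *
p,Rm=now()
for n in("side",):cv2.imwrite(f"pics/{n}12.png",r.capture(n)[:,:,::-1])
a=crop('pics/side12.png',170,340,120,240,4)
LID=lambda th:[((.105+.0,y,.138),(.105-.212*np.cos(th),y,.138+.212*np.sin(th))) for y in(-.165,.165)]+[((.105-.212*np.cos(th),-.165,.138+.212*np.sin(th)),(.105-.212*np.cos(th),.165,.138+.212*np.sin(th)))]
draw(a,'side',PC,LID(0),(0,0,255),4,(170,120));draw(a,'side',PC,LID(.09),(0,255,0),4,(170,120))
cv2.imwrite('pics/z15.png',a)
E
```

```text
t 22.875 tcp [0.4406 0.0758 0.3364] yaw_y -28.0 zaxis [ 0.004  0.    -1.   ] q [ 0.113 -0.397  1.741  0.     1.794  0.601] F [ 0.1 -0.1  0.4] w 0.0006
```

View pics/z15.png

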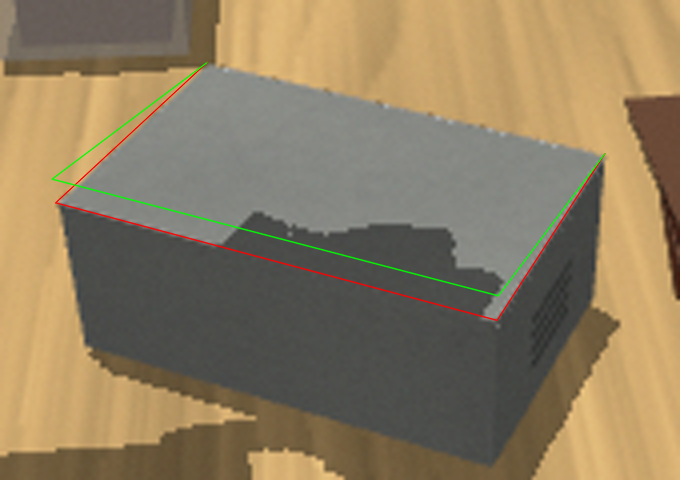

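View pics/side12.png

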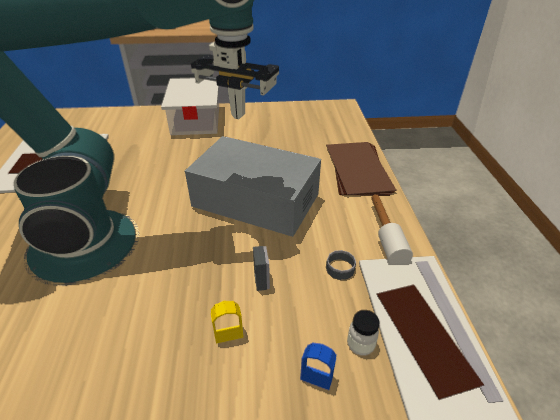

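The lid edge lies on the red shut line at zoom (60,203)–(497,320), well below the green 0.09 rad ajar line. The robot is clear of everything, so I'm handing in.

```bash
python3 -c "
from plant import r
r.job_done()"
```

```text
the job is handed in; nothing more can be done
```

The round-shouldered die is hanging on the free hook and the lid is pressed shut past its catch. I handed the job in at about 23 s. The hand-in reports no verdict, so this rests on my own checks.

**Die:** I gripped it across its sides, lowered it in front of the hook tip and slid it back along the bar. I set it down until the force reversed (+6 N) and then let go. The pictures after release show both dies hanging upright on their hooks. I saw no contact with the frame, either in the pictures or in the force readings I checked.

**Lid:** I swung it over with closed fingers and pressed near the front edge. The fingertips stopped at 0.138 m, the shut height, with about 20 N. In the last picture the lid's edge matches the 0 rad outline, well below the 0.09 rad ajar line.

**At hand-in:** The arm was clear and its force reading was about 0. The square die, ring die and jar looked unmoved.

**What disagreed or wasn't checked:**
- The force reading stayed near zero on the way down until the final height. I never felt the catch give, so the lid may have dropped past it between readings.
- The two cameras disagreed on the cabinet's position by about 5 mm; I used a compromise.
- The die can't be seen with the lid shut, so its last sighting was while the lid was about half closed.

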